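Slide the oil bottle into its tray bay and press the separator home

ROBOT

A 6-joint arm with a two-finger parallel gripper is mounted at the origin on the work surface. World frame = base frame: x ahead of the robot, y to its left, z up, the work surface at z = 0. Lengths are in mm, angles in degrees, forces in N, time in s.
With the tool pointing down it reaches from about 300 to 875 mm from the base axis. Payload 4.2 kg.
Tool frame: the origin (TCP) lies between the finger pads, 19 mm behind the fingertips; this is the grasp point; z points along the fingers, y is the line along which they close (so a half turn about z gives the same grasp; the last joint's range is limited). The gripper opens to 85 mm and grips with 20 to 120 N. Pads are 22 mm wide; open, the fingers measure 114 mm over their backs; the gripper's body (76 mm by 85 mm) begins 54 mm behind the grasp point. The pads swing forward as they close: fully open they stand 13 mm farther back than shut.
Start: joints at [70.187, 18.312, 89.639, -0, 72.044, -1.146], TCP at [184.04, 544.765, 250.038] pointing down, gripper open.
Joint ranges: [-177.97, 177.97], [-48.28, 115.42], [12.27, 149.76], [-77.06, 257.06], [2.81, 150.46], [-146.56, 146.56]. Speed limits (degrees/s): [147.25, 147.25, 180, 180, 180, 180].

INTERFACE

Orientations are given as [roll, pitch, yaw] about the fixed x, y, z axes, in that order (R = Rz(yaw) Ry(pitch) Rx(roll)).
In Python, from station import bot gives the robot as it stands. The module is installed in compiled form; this text tells all that it offers.
- The arm moves only by the shell command python3 -m creep 'ROWS' [OPENING] [FORCE]. ROWS is text: rows parted by semicolons, each of 6 numbers parted by spaces: the shift along the tool's x, y, z in cm, then the turn, a rotation vector about the tool's x, y, z in degrees. A call has 1 to 5 rows; each row shifts and turns the commanded pose from where the row before left it, along the tool's axes as they then stand; what a row does not reach is not made up. A row lasts 1/8 s, in which the tool goes at most 62.5 mm and 10.7 degrees, less where a joint would pass 70% of its speed; a pose out of reach is approached as far as the arm can. A call with a gripper value outside its range is refused whole. OPENING is the closure, from 0 (fully open) to 1 (shut), set as the call begins (- or left out, the last holds). The fingers move at their own pace and stop on an object; FORCE is the grip in N (left out, the last holds). Time passes only in rows, so rows that do not move let the fingers close. It gives the time, the measured TCP pose, the force, the opening and the grip force at its end, in the units of the state.
- bot.read_state(): the state, without advancing time (a new reading comes with each control period).
- bot.capture(name): name is "side" or "top" or "wrist"; returns the picture (384x512x3 uint8, blue, green, red); there is no depth.
- bot.calibration(name): a dict with "K" (3x3 intrinsics, pixels), "world_to_cam" (4x4, takes a point from world to camera coordinates). Camera axes: x right, y down, z forward; pixel columns grow to the right and rows downward; lengths in mm; the calibration is good to about 2 mm. A picture is of the moment at which its call begins: read the wrist's pose just before it. calibration takes no time and is no camera call; for the wrist camera it gives the pose at the moment of the call.
- bot.job_done(): hands the job in; it is judged then, once.
The state is a dict: "time": time; "joints": joint angles; "qd": joint speeds; "tau": joint torques, N m; "tcp_pos": TCP position; "orientation": TCP orientation; "force": force on the tool from outside, world axes, zero at the start; "moment": the same for the moment, N m; "grip_width": finger opening in mm; "finger_force": force on a finger pad.
Only numpy, scipy, OpenCV 4.12 (cv2) and the standard library are available. Lean on these libraries where they do the work, as an engineer would, in place of code of your own. Each camera call takes 0.05 s, during which the arm holds its last target. There are 200 camera calls.

TASK

Slide the tall steel oil bottle along the ledge and in through the open mouth of the clear tray's bay, pushing it low down near its foot so that it stays upright and never leaves the surface. Keep pushing until the bottle has shoved the aluminium separator plate fully home against the block at the end of the bay, and press it there for a moment with about 14 N, never more than 20 N. Leave the bottle standing against the plate, untouched, and leave all the other things where they are.

Things in the scene. Friction and masses are not known exactly. Their poses are not given: they have to be found in the camera images.
- bottle: Tall narrow steel oil bottle, black cap, loose, 0.28 to 0.52 kg. Round: straight body 48 mm in diameter up to 105 mm, tapering to a 24 mm neck from 140 mm up, cap 30 mm wide, 225 mm tall in all. Origin: centre of its underside, z up its axis. Slides against 1.3 to 3.7 N of friction, more if also pressed down; topples if pushed above about 30 mm where friction is greatest.
- bay: Clear plastic tray with white rims, fixed. Origin: centre of its bay's open mouth, at ledge height; y points into the bay, x across. The bay has no floor. Side walls 4 mm thick, 28 mm high, inner faces at x = -32 and 32 mm, y = 0 to 132 mm; end wall 34 mm high at y = 129 mm. Beside it a closed compartment, walls 28 mm high, x = 32 to 140 mm.
- separator: Aluminium plate across the bay, 56 mm wide, 6 thick, top 60 mm above the ledge. Slides along the bay's y with 2 N of drag, stays where left. Origin: foot of the middle of its face towards the mouth; axes as the bay's. It is home when stopped firmly by a grey end block clamped behind it, 20 to 40 mm on; the block's place differs: the face is then at y = 88 to 112 mm in the bay, to be found by feel.
- gasket: Bystander: black rubber gasket ring, 88 mm outside diameter, 8 mm high, lying in the tray's closed compartment. Origin at the centre of its underside.
- weight_a: Bystander: steel whistle weight, 24 mm in diameter, 34 mm high. Origin at the centre of its underside.
- weight_b: Bystander: steel whistle weight, the twin of weight_a, 24 mm in diameter, 34 mm high. Origin at the centre of its underside.
- spoon_rest: Bystander: white ceramic spoon rest, a round dish 92 mm wide and 16 mm high with a short handle reaching 91 mm along its own x. Origin under the dish's centre.
- lid_knob: Bystander: blue plastic lid knob, 38 mm wide, 32 mm high. Origin at the centre of its underside.
- salt_jar: Bystander: small white jar, 44 mm in diameter, 75 mm high. Origin at the centre of its underside.

How it is judged (in metres and radians):
On the way, in this order (a step that is already met when the one before it is completed fails the run):
1. the bottle stands upright in the mouth of the bay (x of bottle in the frame of bay between -0.015 and 0.015 m and y of bottle in the frame of bay above 0.015 m and angle between bottle's own z axis and vertical below 0.12 rad), for 0.1 s.
2. the separator is home: stopped by the end block, so that the bottle presses on it with more than 4 N, twice its drag (contact force between bottle and separator above 4 N), for 0.2 s.
At the end, for the whole second after the job is handed in: The separator has been pressed home and stands where the end block stops it (its face more than 86.5 mm into the bay); the bottle stands upright (within 0.05 rad) on the ledge, at rest, inside the bay (within 15 mm of its centre line), with no more than 4 mm between it and the plate (x of bottle in the frame of bay between -0.015 and 0.015 m and y of bottle in the frame of separator above -0.028 m and y of separator in the frame of bay above 0.0865 m and angle between bottle's own z axis and vertical below 0.05 rad and height (world z) of bottle below 0.003 m and linear speed of bottle below 0.01 m/s); the robot touches nothing.
It fails at once if the bottle tips by more than 0.25 rad or is lifted off the ledge (origin above 12 mm) (angle between bottle's own z axis and vertical above 0.25 rad or height (world z) of bottle above 0.012 m).
It fails at once if the robot presses on the bottle with more than 22 N (contact force between any of the fingers, the arm and bottle above 22 N).
It fails at once if the bottle is touched with the TCP more than 80 mm above the ledge (height (world z) of the grasp point above 0.08 m and contact force between the fingers and bottle above 0.5 N).
It fails at once if the plate is moved by the fingers instead of by the bottle (contact force between the fingers and separator above 1 N).
It fails at once if a bystander is moved by more than 15 mm (distance of any of gasket, weight_a, weight_b, spoon_rest, lid_knob, salt_jar from where it was at the start of the episode above 0.015 m).
It also fails if it takes over 72 s, if anything falls off the work surface, if the arm or the gripper's body presses on something with over 40 N, if the wrist force passes 120 N, or if a joint passes its speed limit or range.

## Working session

There is one attempt and no reset: what is moved stays moved. The work goes in short steps, Python scripts to look and compute and a shell command to move; the robot and the scene stay as the last step left them, time stands still between calls to the robot, and variables do not carry over. Pictures are saved under pics/ and viewed, at most 10 in all, crops included, and the job is handed in when it is done.

```bash
mkdir -p pics; python3 - <<'E'
from station import bot
import cv2,numpy as np
s=bot.read_state(); print({k:np.round(v,2) for k,v in s.items()})
for n in("top","side"):
    im=bot.capture(n); cv2.imwrite(f"pics/{n}0.png",im)
    c=bot.calibration(n); print(n,np.round(c["K"],1).tolist(),np.round(c["world_to_cam"],3).tolist())
E
```

```text
{'time': np.float64(0.0), 'joints': array([70.19, 18.35, 89.71, -0.  , 72.04, -1.15]), 'qd': array([ 0.03,  0.02, -0.01, -0.05, -0.09,  0.01]), 'tau': array([-0.000e+00, -4.155e+01, -2.342e+01, -0.000e+00,  1.000e-02,
       -0.000e+00]), 'tcp_pos': array([183.87, 544.36, 249.16]), 'orientation': array([-179.9 ,   -0.  ,  161.34]), 'force': array([ 0.74, -0.61, -0.63]), 'moment': array([-0.04,  0.01,  0.02]), 'finger_force': np.float64(0.0), 'grip_width': np.float64(85.35)}
top [[408.8, 0.0, 252.8], [0.0, 408.8, 197.8], [0.0, 0.0, 1.0]] [[-0.006, -1.0, -0.006, -37.112], [-0.997, 0.007, -0.077, 572.443], [0.077, 0.005, -0.997, 788.358], [0.0, 0.0, 0.0, 1.0]]
side [[411.3, 0.0, 253.9], [0.0, 411.3, 199.7], [0.0, 0.0, 1.0]] [[0.954, -0.299, 0.021, -568.907], [-0.204, -0.697, -0.687, 111.034], [0.221, 0.651, -0.726, 578.949], [0.0, 0.0, 0.0, 1.0]]
```

View pics/top0.png

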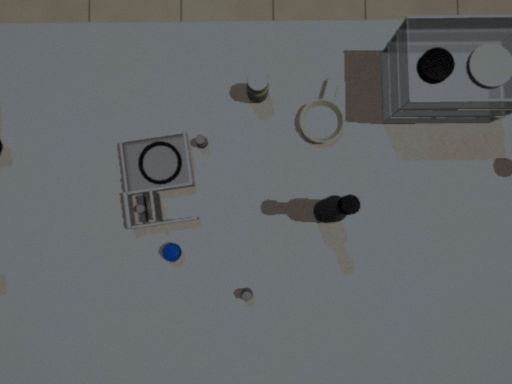

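View pics/side0.png

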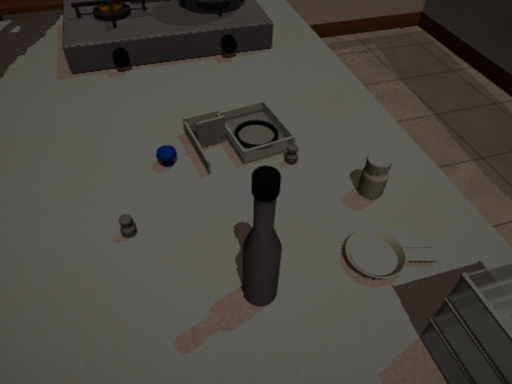

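The top view shows the bay around (123-198, 190-228) with its mouth facing right (−y). The bottle's foot is near (328,210) and its cap near (348,204). The blue knob is at (172,252), and the weights are at (201,142) and (246,294). I'll enlarge the bay and bottle next.

```bash
cat >h.py <<'E'
import numpy as np,cv2
from station import bot
def ray(n,uv,z):
    c=bot.calibration(n); W=np.array(c["world_to_cam"]);R,t=W[:3,:3],W[:3,3]
    d=R.T@np.linalg.solve(np.array(c["K"]),[uv[0],uv[1],1]); o=-R.T@t
    return (o+d*(z-o[2])/d[2]).round(1)
def px(n,p):
    c=bot.calibration(n); q=np.array(c["K"])@(np.array(c["world_to_cam"])@[*p,1])[:3]
    return (q[:2]/q[2]).round(1)
E
python3 - <<'E'
import cv2,numpy as np
a=cv2.imread("pics/top0.png");b=cv2.imread("pics/side0.png")
f=lambda im,x,y,w,h,s:cv2.resize(np.clip(im[y:y+h,x:x+w]*1.6,0,255).astype('uint8'),None,fx=s,fy=s,interpolation=cv2.INTER_CUBIC)
A=f(a,110,120,100,120,5); C=f(b,170,95,100,150//2,3); B=f(a,300,185,75,50,4)
D=f(b,230,220,65,100,3)
cv=np.zeros((600,800,3),'uint8')
for im,x,y in((A,0,0),(C,500,0),(B,500,230)): 
    cv[y:y+im.shape[0],x:x+im.shape[1]]=im[:,:800-x]
D=D[60:230]; cv[430:600,500:500+D.shape[1]]=D
cv2.imwrite("pics/crop1.png",cv)
E
```

```text
(no output)
```

View pics/crop1.png

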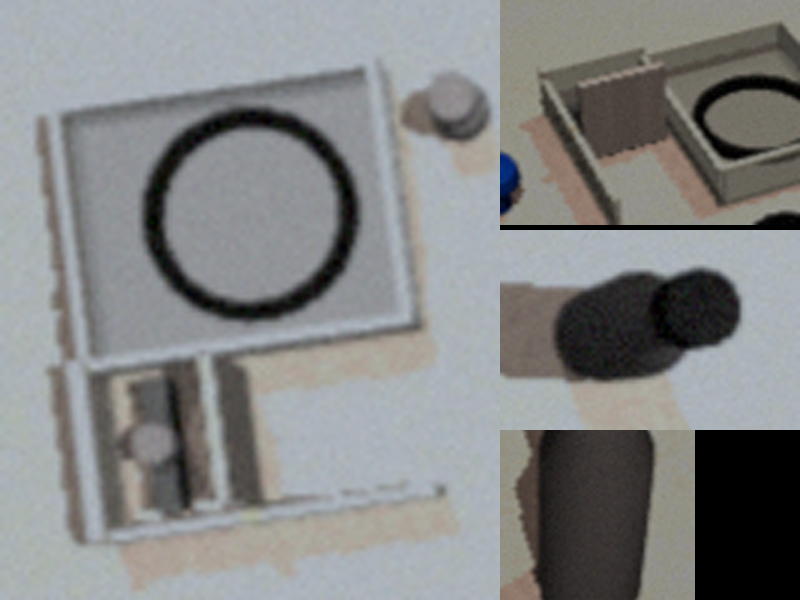

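Crop 1 gives these points:
- The outer wall rim runs (130,227)→(198.4,217.8) in top pixels.
- The divider rim's mouth end is at about (193.6,184.4).
- The plate top's strip runs from crop (205,355) to (222,505).
- The cap centre is at (349.2,204.5).

```bash
python3 - <<'E'
from h import *
a=cv2.imread("pics/top0.png");b=cv2.imread("pics/side0.png")
t=lambda u,v:(110+u/5-.4,120+v/5-.4)
P=lambda u,v,z:ray("top",t(u,v),z)
o0,o1=P(100,535,28),P(442,490,28); d1=P(418,323,28); d0=P(90,362,28)
print("outer",o0,o1,"div",d0,d1)
c1=P(410,323,28);c0=P(60,115,28);cr=P(375,65,28);print("comp far corners",c0,cr)
for s,e in((o0,o1),(d0,d1)): v=s-e; print("yaw of y axis",np.degrees(np.arctan2(v[1],v[0]))-90,np.hypot(v[0],v[1]))
print("plate top",P(205,355,60),P(222,505,60))
# cap
g=a.max(2); m=((g<38)*255).astype('uint8'); m[:, :330]=0;m[:,370:]=0;m[:190]=0;m[225:]=0
M=cv2.moments(m,True); cu=(M['m10']/M['m00'],M['m01']/M['m00']); print("cap px",cu,M['m00'],ray("top",cu,222))
# side view cap top & body
g=b.max(2); 
for v in (260,270,280,290,295,300,303,306): 
    r=b[v,225:300].astype(int).sum(1); x=np.where(r<230)[0]; print(v,225+x.min() if len(x) else None,225+x.max() if len(x) else None, end=' | ')
print()
print("side base bottom guess",ray("side",(260.5,304),0), "top body left", ray("top",(313.6,210),0))
for q in ([370,-180,0],): print(px("side",q),px("top",q))
for n,uv,z in (("wa",(201,142),17),("wb",(246,294),17),("knob",(172,252),16)): print(n,ray("top",uv,z))
E
```

```text
outer [516.7 201.   28. ] [533.4  66.8  28. ] div [584.8 206.   28. ] [599.4  76.6  28. ]
comp far corners [683.7 219.7  28. ] [703.   94.2  28. ]
yaw of y axis 7.093486068944344 135.2350915997767
yaw of y axis 6.43736902639408 130.22104284638488
plate top [584.2 152.4  60. ] [527.4 145.3  60. ]
cap px (342.3615916955017, 206.69896193771626) 578.0 [ 542.5 -175.1  222. ]
260 235 280 | 270 237 279 | 280 240 278 | 290 236 277 | 295 229 276 | 300 229 274 | 303 227 270 | 306 231 264 | 
side base bottom guess [ 541.8 -204.4    0. ] top body left [ 548.1 -164.     0. ]
[131.2 321.8] [323.2 299.1]
wa [686.1  62.9  17. ]
wb [383.6 -26.3  17. ]
knob [466.1 119.7  16. ]
```

```bash
python3 - <<'E'
from h import *
b=cv2.imread("pics/side0.png")
print("cap top", ray("top",(349.2-.4,204.5-.4),225))
x0=np.array(ray("side",(260.5,304),0))
# side: cap top ellipse centre
print("side cap",ray("side",(266,176),225))
for q in ([548,-188,0],[543,-186,0]): print(px("side",q), px("side",[q[0],q[1],225]),px("top",q), px("top",[q[0],q[1],225]))
print(px("side",[184,544,250]))
# bottle predicted silhouette foot bottom in side image
C=np.array([548,-188.])
f=[px("side",[C[0]+24*np.cos(k),C[1]+24*np.sin(k),0]) for k in np.linspace(0,6.28,60)]
f=np.array(f); print(f.min(0),f.max(0))
f=np.array([px("side",[C[0]+24*np.cos(k),C[1]+24*np.sin(k),50]) for k in np.linspace(0,6.28,60)]); print(f.min(0),f.max(0))
E
```

```text
cap top [ 546.1 -184.   225. ]
side cap [ 545.3 -187.5  225. ]
[261.1 292.8] [268.7 175.8] [325.4 210. ] [351.5 202.8]
[257.3 292.5] [263.4 175.5] [324.5 212.4] [350.2 206.2]
[-32.1 -48.2]
[244.  278.1] [278.2 308.2]
[244.2 257.8] [280.6 288.8]
```

```bash
R='-3.72 -4.21 -0.31 0 0 0'
python3 -m creep '-3.72 -4.21 -0.31 0 0 0;-3.72 -4.21 -0.31 0 0 0;-3.72 -4.21 -0.31 0 0 0;-3.72 -4.21 -0.31 0 0 0' 0.72 30
python3 -m creep '-3.72 -4.21 -0.31 0 0 0;-3.72 -4.21 -0.31 0 0 0;-3.72 -4.21 -0.31 0 0 0;-3.72 -4.21 -0.31 0 0 0'
python3 -m creep '-3.72 -4.21 -0.31 0 0 0;-3.72 -4.21 -0.31 0 0 0;-3.72 -4.21 -0.31 0 0 0;-3.72 -4.21 -0.31 0 0 0'
python3 -m creep '-3.72 -4.21 -0.31 0 0 0;-3.72 -4.21 -0.31 0 0 0;-3.72 -4.21 -0.31 0 0 0;-3.72 -4.21 -0.31 0 0 0;0 0 0 0 0 0'
```

```text
time: 0.6
tcp_pos: [271.4, 335.8, 262.2]
orientation: [-180.0, 0.0, 161.4]
force: [1.3, -0.2, 0.7]
grip_width: 23.8
finger_force: 0.0
time: 1.1
tcp_pos: [358.4, 128.7, 274.8]
orientation: [180.0, 0.0, 161.3]
force: [0.7, 0.5, -0.2]
grip_width: 24.0
finger_force: 0.0
time: 1.6
tcp_pos: [445.5, -78.6, 287.1]
orientation: [180.0, -0.0, 161.3]
force: [-0.1, 0.7, -0.1]
grip_width: 24.0
finger_force: 0.0
time: 2.22
tcp_pos: [533.0, -287.1, 297.9]
orientation: [-180.0, -0.1, 161.1]
force: [-0.2, 0.8, 0.3]
grip_width: 23.9
finger_force: 0.0
```

```bash

python3 -m creep '0 0 0 0 0 9.8;0 0 0 0 0 9.8;0 0 0 0 0 9.8;0 0 0 0 0 9.8'
python3 -m creep '0 0 0 0 0 9.8;0 0 0 0 0 9.8;0 0 0 0 0 9.8;0 0 0 0 0 9.8'
python3 -m creep '0 0 0 0 8.75 0;0 0 0 0 8.75 0;0 0 0 0 8.75 0;0 0 0 0 8.75 0;0 0 0 0 0 0'
python3 - <<'E'
from h import *
print(bot.read_state()["joints"]); im=bot.capture("side"); cv2.imwrite("pics/s1.png",im)
E
```

```text
time: 2.72
tcp_pos: [531.8, -282.6, 299.3]
orientation: [-180.0, -0.1, 121.9]
force: [-0.2, -0.5, -0.7]
grip_width: 24.2
finger_force: 0.0
time: 3.22
tcp_pos: [531.8, -282.6, 299.4]
orientation: [-179.9, -0.1, 82.7]
force: [0.1, 0.5, -1.2]
grip_width: 23.6
finger_force: 0.0
time: 3.85
tcp_pos: [531.5, -284.6, 297.3]
orientation: [-179.7, -35.1, 82.6]
force: [-0.0, 0.4, -0.2]
grip_width: 23.7
finger_force: 0.0
[-42.67945761  28.62855235  74.22039064  28.09540054  98.4086777
 -36.54268539]
```

View pics/s1.png

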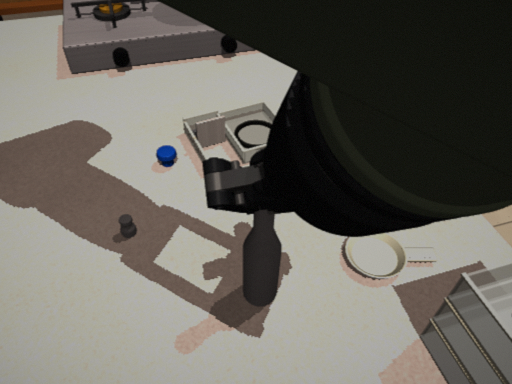

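The gripper hangs behind the bottle with a clear space below it. The bottle stands untouched with its foot at about (261,304).

```bash

python3 -m creep '-2.87 0 4.1 0 0 0;-2.87 0 4.1 0 0 0;-2.87 0 4.1 0 0 0;-2.87 0 4.1 0 0 0;0 0 0 0 0 0'
python3 -m creep '-1.72 0 2.46 0 0 0;-1.03 0 1.47 0 0 0;-0.57 0 0.82 0 0 0;-0.29 0 0.41 0 0 0;0 0 0 0 0 0'
python3 - <<'E'
from h import *
im=bot.capture("top"); A=cv2.convertScaleAbs(im[120:300,120:460],alpha=1.8); cv2.imwrite("pics/t1.png",cv2.resize(A,None,fx=2.35,fy=2.35))
im=bot.capture("wrist"); cv2.imwrite("pics/w1.png",im)
E
```

```text
time: 4.53
tcp_pos: [531.2, -281.2, 97.5]
orientation: [-179.6, -35.1, 82.8]
force: [0.0, 0.5, 0.3]
grip_width: 24.0
finger_force: 0.0
time: 5.15
tcp_pos: [532.6, -283.9, 36.8]
orientation: [180.0, -35.0, 83.0]
force: [0.3, -0.6, 0.6]
grip_width: 24.1
finger_force: 0.0
```

View pics/t1.png

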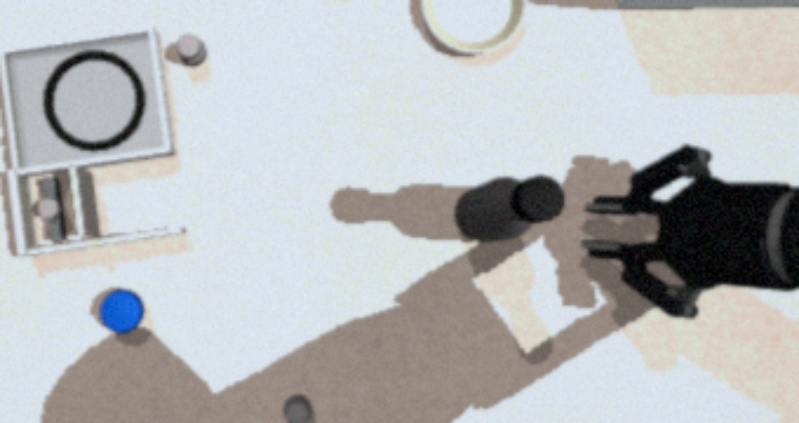

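View pics/w1.png

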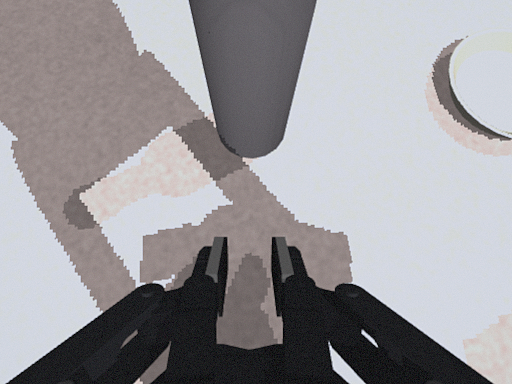

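The bottle's foot (252,140 in the wrist picture) lies straight ahead of the finger gap (249). The fingers are clear of everything, and the bay and bystanders are where they were.

```bash

python3 -m creep '-0.26 0 0.37 0 0 0;-0.26 0 0.37 0 0 0;1.64 0 1.15 0 0 0;1.64 0 1.15 0 0 0;0 0 0 0 0 0'
python3 -m creep '0.41 0 0.287 0 0 0;0.164 0 0.115 0 0 0;0.164 0 0.115 0 0 0;0.164 0 0.115 0 0 0;0 0 0 0 0 0'
python3 -m creep '0.164 0 0.115 0 0 0;0.164 0 0.115 0 0 0;0.164 0 0.115 0 0 0;0.164 0 0.115 0 0 0;0.164 0 0.115 0 0 0'
```

```text
time: 5.88
tcp_pos: [537.1, -241.6, 27.6]
orientation: [-179.9, -35.1, 83.0]
force: [0.6, 0.1, 0.2]
grip_width: 24.1
finger_force: 0.0
time: 6.5
tcp_pos: [538.6, -233.2, 27.3]
orientation: [-180.0, -35.0, 82.9]
force: [0.2, 0.1, 0.4]
grip_width: 24.5
finger_force: 0.0
time: 7.12
tcp_pos: [540.2, -223.8, 27.4]
orientation: [179.9, -34.9, 83.0]
force: [0.1, -2.5, 0.1]
grip_width: 23.9
finger_force: 1.2
```

```bash

python3 -m creep '0.33 0 0.23 0 0 0;0.41 0 0.287 0 0 0;0.49 0 0.344 0 0 0;0.49 0 0.344 0 0 0;0.49 0 0.344 0 0 0'
python3 -m creep '0.49 0 0.344 0 0 0;0.49 0 0.344 0 0 0;0.49 0 0.344 0 0 0;0.49 0 0.344 0 0 0;0.49 0 0.344 0 0 0'
python3 -m creep '0.49 0 0.344 0 0 0;0.49 0 0.344 0 0 0;0.49 0 0.344 0 0 0;0.33 0 0.23 0 0 0;0.164 0 0.115 0 0 0'
python3 - <<'E'
from h import *
bot.capture("top"); im=bot.capture("wrist"); cv2.imwrite("pics/w2.png",im)
im=cv2.convertScaleAbs(bot.capture("top"),alpha=1.8); cv2.imwrite("pics/t2.png",im)
a=cv2.hconcat([cv2.resize(im[120:300,120:420],None,fx=1.6,fy=1.6),cv2.resize(cv2.imread("pics/w2.png"),(320,288))]);cv2.imwrite("pics/c2.png",a)
E
```

```text
time: 7.75
tcp_pos: [543.2, -195.9, 27.3]
orientation: [-180.0, -35.0, 82.9]
force: [-0.3, -2.4, 0.3]
grip_width: 23.8
finger_force: 1.3
time: 8.38
tcp_pos: [546.9, -166.3, 27.3]
orientation: [180.0, -35.0, 82.9]
force: [0.2, -3.3, -0.3]
grip_width: 24.4
finger_force: 1.3
time: 9.0
tcp_pos: [549.8, -142.6, 27.3]
orientation: [180.0, -35.0, 82.9]
force: [0.4, -3.3, 0.3]
grip_width: 24.0
finger_force: 1.4
```

View pics/c2.png

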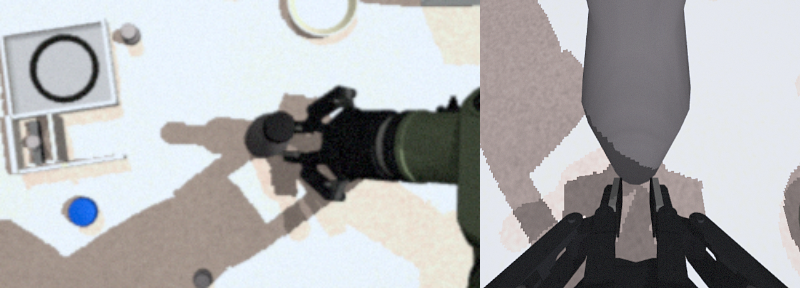

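The bottle is cradled centrally between the two fingertips (620-655,180 in the right panel). It stands upright and is on course.

```bash

python3 -m creep '0.33 0.02 0.23 0 0 0;0.49 0.02 0.344 0 0 0;0.49 0.02 0.344 0 0 0;0.49 0.02 0.344 0 0 0;0.49 0.02 0.344 0 0 0'
python3 -m creep '0.49 0.02 0.344 0 0 0;0.49 0.02 0.344 0 0 0;0.49 0.02 0.344 0 0 0;0.49 0.02 0.344 0 0 0;0.49 0.02 0.344 0 0 0'
python3 -m creep '0.49 0.02 0.344 0 0 0;0.49 0.02 0.344 0 0 0;0.49 0.02 0.344 0 0 0;0.49 0.02 0.344 0 0 0;0.49 0.02 0.344 0 0 0'
python3 -m creep '0.49 0.02 0.344 0 0 0;0.49 0.02 0.344 0 0 0;0.33 0.02 0.23 0 0 0;0.164 0 0.115 0 0 0;0 0 0 0 0 0'
python3 - <<'E'
from h import *
print(bot.read_state()["joints"].round(1))
im=bot.capture("top");cv2.imwrite("pics/t3.png",im); im=cv2.convertScaleAbs(im,alpha=1.8)
w=bot.capture("wrist")
a=cv2.hconcat([cv2.resize(im[170:260,110:270],None,fx=3.2,fy=3.2),cv2.resize(w,(288,288))]);cv2.imwrite("pics/c3.png",a)
E
```

```text
time: 9.78
tcp_pos: [554.3, -114.8, 27.3]
orientation: [180.0, -35.0, 82.9]
force: [-0.3, -3.4, 0.5]
grip_width: 23.8
finger_force: 1.4
time: 10.4
tcp_pos: [559.0, -85.3, 27.2]
orientation: [180.0, -35.0, 82.9]
force: [-0.8, -3.4, 1.4]
grip_width: 24.2
finger_force: 1.5
time: 11.02
tcp_pos: [563.6, -55.7, 27.2]
orientation: [180.0, -35.0, 82.9]
force: [-0.2, -2.7, 1.2]
grip_width: 24.0
finger_force: 1.6
time: 11.65
tcp_pos: [566.4, -38.0, 27.3]
orientation: [-180.0, -35.0, 82.9]
force: [-0.6, -1.8, 0.3]
grip_width: 23.9
finger_force: 0.8
[-22.1  36.1 106.2  41.9  56.1 -44.7]
```

View pics/c3.png

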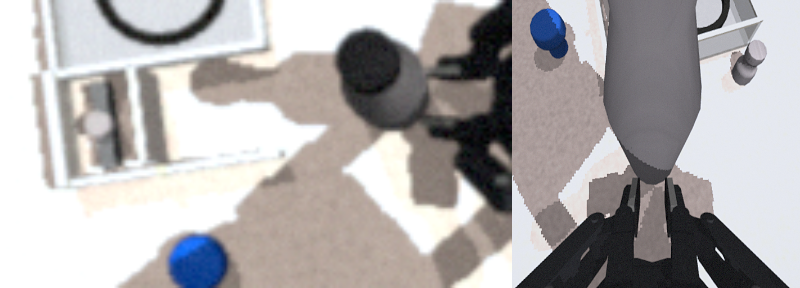

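The bottle is at the mouth's approach and still cradled, with its cap at about (225,189) in the top picture. I'll check it against the centre line.

```bash
python3 - <<'E'
from h import *
t=lambda u,v:(110+u/3.2-.35,170+v/3.2-.35)
print("cap",ray("top",t(368,62),224))
o1=ray("top",t(283,153),28);o0=ray("top",t(60,184),28);d1=ray("top",t(268,46),28);d0=ray("top",t(42,74),28);print(o0,o1,d0,d1)
for th in (np.radians(7),):
    X=np.array([np.cos(th),np.sin(th)]);Y=np.array([-np.sin(th),np.cos(th)])
    print("walls X:",[(p[:2]@X).round(1) for p in (o0,o1,d0,d1)],"Y:",[(p[:2]@Y).round(1) for p in (o0,o1,d0,d1)],"bottle",np.array([571,0])@X, ray("top",t(368,62),224)[:2]@X)
E
python3 -m creep '0.208 0.13 0.146 1.01 0 -1.44;0.208 0.13 0.146 1.01 0 -1.44;0.208 0.13 0.146 1.01 0 -1.44;0.208 0.13 0.146 1.01 0 -1.44'
python3 -m creep '0.208 0.16 0.146 1.01 0 -1.44;0.208 0.16 0.146 1.01 0 -1.44;0.208 0.16 0.146 1.01 0 -1.44;0.208 0.16 0.146 1.01 0 -1.44;0 0 0 0 0 0'
python3 - <<'E'
from h import *
im=bot.capture("top");cv2.imwrite("pics/t4.png",im); im=cv2.convertScaleAbs(im,alpha=1.8)
w=bot.capture("wrist")
a=cv2.hconcat([cv2.resize(im[170:260,110:270],None,fx=3.2,fy=3.2),cv2.resize(w,(288,288))]);cv2.imwrite("pics/c4.png",a)
E
```

```text
cap [ 5.699e+02 -2.000e-01  2.240e+02]
[515.6 203.3  28. ] [533.7  66.7  28. ] [583.4 215.6  28. ] [599.7  76.2  28. ]
walls X: [np.float64(536.5), np.float64(537.9), np.float64(605.3), np.float64(604.5)] Y: [np.float64(138.9), np.float64(1.2), np.float64(142.9), np.float64(2.5)] bottle 566.7438525871949 565.6276779517084
time: 12.25
tcp_pos: [572.7, -28.5, 27.2]
orientation: [180.0, -35.0, 90.1]
force: [-0.1, -3.8, 0.9]
grip_width: 23.5
finger_force: 1.8
time: 12.88
tcp_pos: [578.6, -17.7, 27.2]
orientation: [-180.0, -35.0, 97.1]
force: [0.9, -2.4, 0.4]
grip_width: 23.9
finger_force: 1.1
```

View pics/c4.png

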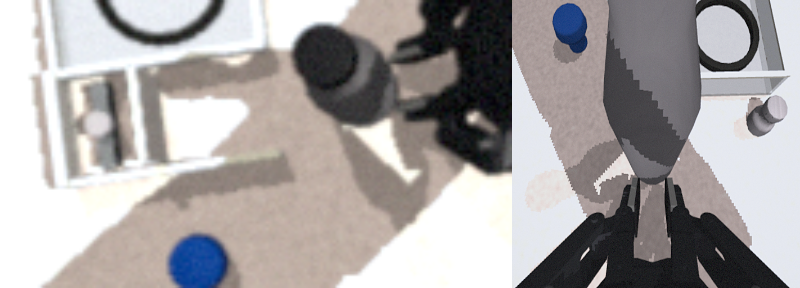

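The bottle is centred on the bay axis to about 1 mm and the cradle is aligned at yaw 97°. I'll push straight in now.

```bash

python3 -m creep '0.33 0 0.23 0 0 0;0.49 0 0.344 0 0 0;0.49 0 0.344 0 0 0;0.49 0 0.344 0 0 0;0.49 0 0.344 0 0 0'
python3 -m creep '0.49 0 0.344 0 0 0;0.49 0 0.344 0 0 0;0.49 0 0.344 0 0 0;0.49 0 0.344 0 0 0;0.33 0 0.23 0 0 0'
python3 - <<'E'
from h import *
s=bot.read_state();p=s["tcp_pos"];print("TCP X,Y",p[0]*.9925+p[1]*.1219,-p[0]*.1219+p[1]*.9925, s["joints"].round(1))
im=bot.capture("top");cv2.imwrite("pics/t5.png",im); im=cv2.convertScaleAbs(im,alpha=1.8)
w=bot.capture("wrist")
a=cv2.hconcat([cv2.resize(im[170:260,110:270],None,fx=3.2,fy=3.2),cv2.resize(w,(288,288))]);cv2.imwrite("pics/c5.png",a)
E
```

```text
time: 13.6
tcp_pos: [574.7, 10.1, 27.1]
orientation: [-180.0, -35.0, 97.0]
force: [-0.5, -2.5, 0.8]
grip_width: 24.3
finger_force: 1.5
time: 14.22
tcp_pos: [571.4, 37.8, 27.1]
orientation: [-180.0, -35.0, 97.0]
force: [-0.3, -4.0, 0.7]
grip_width: 23.9
finger_force: 1.6
TCP X,Y 571.6881175912877 -32.159235747486456 [-13.7  37.5 102.8  38.3  59.9 -46.4]
```

View pics/c5.png

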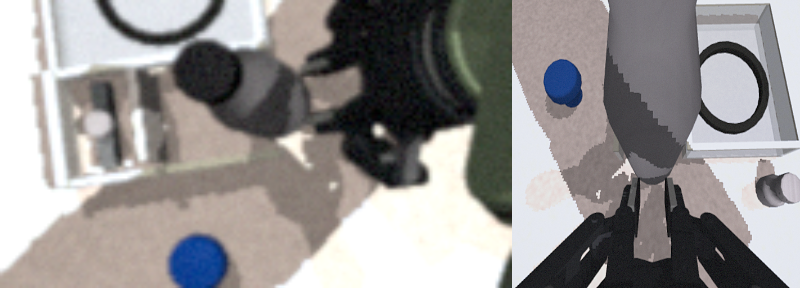

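The bottle is inside the mouth, centred and upright, with its plate contact about 45 mm ahead.

```bash

python3 -m creep '0.33 0 0.23 0 0 0;0.49 0 0.344 0 0 0;0.49 0 0.344 0 0 0;0.49 0 0.344 0 0 0;0.49 0 0.344 0 0 0'
python3 -m creep '0.33 0 0.23 0 0 0;0.164 0 0.115 0 0 0;0.164 0 0.115 0 0 0;0.164 0 0.115 0 0 0;0.164 0 0.115 0 0 0'
python3 -m creep '0.164 0 0.115 0 0 0;0.164 0 0.115 0 0 0;0.164 0 0.115 0 0 0;0.164 0 0.115 0 0 0;0.164 0 0.115 0 0 0'
```

```text
time: 14.95
tcp_pos: [568.0, 65.6, 27.1]
orientation: [-180.0, -35.0, 97.0]
force: [-0.6, -3.8, 1.2]
grip_width: 23.7
finger_force: 1.6
time: 15.58
tcp_pos: [566.6, 77.1, 27.1]
orientation: [-180.0, -35.0, 97.0]
force: [0.0, -2.8, 1.0]
grip_width: 23.8
finger_force: 1.6
time: 16.2
tcp_pos: [565.7, 86.5, 27.1]
orientation: [179.9, -34.9, 97.0]
force: [0.5, -6.9, 1.6]
grip_width: 23.9
finger_force: 2.9
```

```bash
cat >chk.py <<'E'
from station import bot
import sys,numpy as np
s=bot.read_state();f=np.hypot(*s["force"][:2]);p=s["tcp_pos"]
print("F",f.round(1),"Y",round(-p[0]*.1219+p[1]*.9925,2),"z",round(p[2],1)); sys.exit(f>10)
E
S="python3 chk.py"
python3 -m creep '0.123 0 0.086 0 0 0;0.123 0 0.086 0 0 0;0.123 0 0.086 0 0 0;0.123 0 0.086 0 0 0' >/dev/null; $S &&
python3 -m creep '0.123 0 0.086 0 0 0;0.123 0 0.086 0 0 0;0.123 0 0.086 0 0 0;0.123 0 0.086 0 0 0' >/dev/null; $S &&
python3 -m creep '0.082 0 0.057 0 0 0;0.082 0 0.057 0 0 0' >/dev/null; $S &&
python3 -m creep '0.082 0 0.057 0 0 0;0.082 0 0.057 0 0 0' >/dev/null; $S &&
python3 -m creep '0.082 0 0.057 0 0 0;0.082 0 0.057 0 0 0' >/dev/null; $S
```

```text
F 6.2 Y 22.83 z 27.1
F 6.2 Y 22.83 z 27.1
F 6.2 Y 22.83 z 27.1
F 6.2 Y 22.83 z 27.1
F 6.2 Y 22.83 z 27.1False
False
False
False
False
```

```bash
sed -i 's/sys.exit(f>10)/sys.exit(int(f>9.5))/' chk.py
S="python3 chk.py"
python3 -m creep '0.123 0 0.086 0 0 0;0.123 0 0.086 0 0 0;0.123 0 0.086 0 0 0;0.123 0 0.086 0 0 0' >/dev/null; $S &&
python3 -m creep '0.082 0 0.057 0 0 0;0.082 0 0.057 0 0 0' >/dev/null; $S &&
python3 -m creep '0.082 0 0.057 0 0 0;0.082 0 0.057 0 0 0' >/dev/null; $S &&
python3 -m creep '0.082 0 0.057 0 0 0;0.082 0 0.057 0 0 0' >/dev/null; $S &&
python3 -m creep '0.082 0 0.057 0 0 0;0.082 0 0.057 0 0 0' >/dev/null; $S &&
python3 -m creep '0.082 0 0.057 0 0 0;0.082 0 0.057 0 0 0' >/dev/null; $S
```

```text
F 5.7 Y 28.89 z 27.1
F 6.1 Y 30.88 z 27.1
F 5.7 Y 32.86 z 27.1
F 6.5 Y 34.87 z 27.1
F 5.5 Y 36.9 z 27.1
F 12.2 Y 38.22 z 27.1
```

```bash

python3 -m creep '0 0 0 0 0 0'; python3 -m creep '0.008 0 0.006 0 0 0;0 0 0 0 0 0' | grep force
```

```text
time: 18.58
tcp_pos: [563.0, 107.6, 27.1]
orientation: [179.9, -34.9, 97.1]
force: [-0.3, -9.1, 2.7]
grip_width: 23.9
finger_force: 4.4
force: [-0.0, -8.9, 3.0]
finger_force: 4.5
```

```bash
sed -i 's/9.5/13/' chk.py; S="python3 chk.py"
python3 -m creep '0.025 0 0.017 0 0 0;0 0 0 0 0 0'>/dev/null; $S &&
python3 -m creep '0.025 0 0.017 0 0 0;0 0 0 0 0 0'>/dev/null; $S &&
python3 -m creep '0.025 0 0.017 0 0 0;0 0 0 0 0 0'>/dev/null; $S &&
python3 -m creep '0.025 0 0.017 0 0 0;0 0 0 0 0 0'>/dev/null; $S

```

```text
F 10.5 Y 29.61 z 27.1
F 10.5 Y 29.61 z 27.1
F 10.5 Y 29.61 z 27.1
F 10.5 Y 29.61 z 27.1
```

```bash
sed -i 's/\.913)*/.9925/; s/f>9\.5/f>13/' chk.py; sed -i 's/p\[1\]\*\.9925[^,]*,2/p[1]*.9925,2/' chk.py; cat chk.py; S="python3 chk.py"
$S && python3 -m creep '0.025 0 0.017 0 0 0;0 0 0 0 0 0'>/dev/null; $S &&
python3 -m creep '0.025 0 0.017 0 0 0;0 0 0 0 0 0'>/dev/null; $S &&
python3 -m creep '0.025 0 0.017 0 0 0;0 0 0 0 0 0'>/dev/null; $S
```

```text
from station import bot
import sys,numpy as np
s=bot.read_state();f=np.hypot(*s["force"][:2]);p=s["tcp_pos"]
print("F",f.round(1),"Y",round(-p[0]*.1219+p[1]*.9925,2),"z",round(p[2],1)); sys.exit(int(f>13))
F 10.5 Y 38.16 z 27.1
F 11.3 Y 38.22 z 27.1
F 13.4 Y 38.28 z 27.1
F 13.4 Y 38.28 z 27.1
```

```bash

python3 -m creep '0.016 0 0.011 0 0 0;0 0 0 0 0 0;0 0 0 0 0 0;0 0 0 0 0 0'|grep force; python3 -m creep '0 0 0 0 0 0;0 0 0 0 0 0;0 0 0 0 0 0'|grep -E "force|tcp"
```

```text
force: [-0.8, -14.4, 5.0]
finger_force: 6.4
tcp_pos: [563.0, 107.7, 27.1]
force: [-0.8, -13.9, 4.6]
finger_force: 6.4
```

```bash

python3 -m creep '-0.041 0 -0.029 0 0 0;-0.041 0 -0.029 0 0 0;-0.041 0 -0.029 0 0 0;-0.041 0 -0.029 0 0 0;-0.082 0 -0.057 0 0 0'|grep -E "force|tcp"
python3 -m creep '-0.164 0 -0.115 0 0 0;-0.33 0 -0.23 0 0 0;-0.49 0 -0.344 0 0 0;-0.82 0 -0.57 0 0 0;-0.82 0 -0.57 0 0 0'|grep -E "force|tcp"
python3 -m creep '-1.64 0 -1.15 0 0 0;-1.64 0 -1.15 0 0 0;-1.64 0 -1.15 0 0 0;-1.64 0 -1.15 0 0 0;0 0 0 0 0 0'|grep -E "force|tcp"
python3 - <<'E'
from h import *
im=cv2.convertScaleAbs(bot.capture("top"),alpha=1.8); w=cv2.convertScaleAbs(bot.capture("side"),alpha=1.5)
a=cv2.hconcat([cv2.resize(im[130:260,110:250],(420,390)),cv2.resize(w[70:200,140:270],(380,390))]);cv2.imwrite("pics/c6.png",a)
E
```

```text
tcp_pos: [562.9, 107.1, 27.2]
force: [1.0, -0.9, -0.2]
finger_force: 0.8
tcp_pos: [566.9, 74.5, 27.1]
force: [-0.2, -0.1, 0.2]
finger_force: 0.0
tcp_pos: [577.2, -6.0, 27.1]
force: [0.4, -0.1, 0.1]
finger_force: 0.0
```

View pics/c6.png

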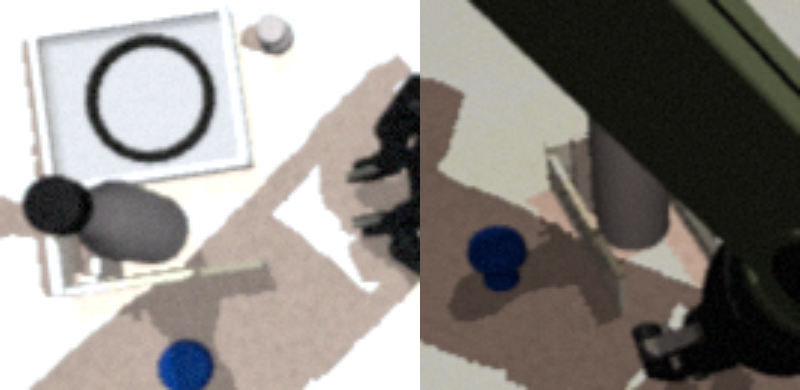

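The bottle stands upright deep in the bay against the plate. The fingers are well clear, and the knob, gasket and weight are unmoved. I'm handing it in.

```bash
python3 -c "
from station import bot
print(bot.job_done())"
```

```text
the job is handed in; nothing more can be done
None
```

I slid the bottle upright into the bay, pressed the plate home against the end block at about 14 N by the wrist force reading, backed the gripper clear and handed the job in; no verdict came back.

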